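Set the pick in the sweet dish and turn the dish to the front

ROBOT

A 6-joint arm with a two-finger parallel gripper is mounted at the origin on a cart in front of the work surface, level with it; the furniture and walls round the work are solid. World frame = base frame: x ahead of the robot, y to its left, z up, the work surface at z = 0. Lengths are in m, angles in rad, forces in N, time in s.
With the tool pointing down it reaches from about 0.25 to 0.725 m from the base axis. Payload 4 kg.
Tool frame: the origin (TCP) lies midway between the tips of the shut fingers; the grasp point (between the pads) lies 19 mm behind it (arm.grip_point_offset is the z of the grasp point in the tool frame, in m); z points along the fingers, y is the line along which they close (so a half turn about z gives the same grasp; the last joint's range is limited). The gripper opens to 85 mm and grips with 20 to 120 N. Pads are 22 mm wide; open, the fingers measure 114 mm over their backs; the gripper's body (76 mm by 85 mm) begins 54 mm behind the grasp point. The pads swing forward as they close: fully open they stand 13 mm farther back than shut.
Start: joints at [1.324, 0.241, 0.005, 1.335, 0, 1.571], TCP at [0.122, 0.485, 0.231] pointing down, gripper open.
Joint ranges: [-2.72, 2.72], [-1.05, 1.87], [-1.09, 1.28], [-1.99, 2.15], [-1.42, 1.44], [-3.14, 3.14]. Speed limits (rad/s): [2.79, 2.79, 3.14, 3.14, 3.14, 3.14].

INTERFACE

Orientations are given as a unit quaternion [w, x, y, z].
In Python, from cell import arm gives the robot as it stands. The module is installed in compiled form; this text tells all that it offers.
- The arm moves only by the tool send_rows, never from a script. Its argument "moves" is a list of rows, each an object with "hand": the closure, from 0 (fully open) to 1 (shut); "slide": the shift along the world's x, y, z in m, a list of three; "twist": the turn, a rotation vector about the world's x, y, z in degrees, a list of three. In form: [{"hand": hand, "slide": [x, y, z], "twist": [ax, ay, az]}, ...]. A call has 1 to 20 rows; each row shifts and turns the commanded pose from where the row before left it; what a row does not reach is not made up. A row lasts 1/10 s, in which the tool goes at most 50 mm and 8.59 degrees, less where a joint would pass 70% of its speed; a pose out of reach is approached as far as the arm can. A call is refused whole if a number of a shift passes 0.05 or a number of a turn 8.59, either way. A call with a gripper value outside its range is refused whole. The fingers move at their own pace and stop on an object; "newtons" is the grip in N (left out, the last holds). Time passes only in rows, so rows that do not move let the fingers close. It gives the time, the measured TCP pose, the force, the opening and the grip force at its end, in the units of the state.
- arm.sense(): the state, without advancing time (a new reading comes with each control period).
- arm.camera(name): name is "scene" or "top" or "wrist"; returns a dict with "pixels" (400x640x3 uint8, red, green, blue), "z_map" (400x640 float32, m along the optical axis (not along the pixel's ray), 0 where there is no reading), "fx", "fy", "cx", "cy" (pixels), "R" (3x3) and "t" (3): a world point X has camera coordinates R X + t; the wrist camera has in their place "mount" (4x4, takes a point from camera to tool coordinates, whose origin is the TCP and whose axes are the flange's). Camera axes: x right, y down, z forward; pixel columns grow to the right and rows downward; lengths in m; the calibration is good to about 2 mm. A picture is of the moment at which its call begins: read the wrist's pose just before it.
- arm.close_job(): hands the job in; it is judged then, once.
Trained networks look in a picture, given as the dict that the camera call returned (one of the last four; its "shot" number tells which), for a name from the list of things; names that differ only in an ending like _2 or _b are one class to them, and where a whole thing is asked for, a point or a joint stands for the part that bears it (a point fixed in the world has none). Each returns a list of dicts, best first, with "score" (0 to 1); they miss things now and then, are a little off and sometimes report something else, mostly with a low value. They report only what shows in the picture. A call takes as long as a camera call. They do not tell look-alikes from the thing itself.
- arm.silhouettes(picture, target): "region" (400x640 bool, what is visible of it) and "rect" ([left, top, right, bottom] in pixels, round what is visible of it).
- arm.pinpoint(picture, target): "point" ([column, row] in pixels: a listed point, or the origin of a listed thing).
The state is a dict: "clock": time; "joint_positions": joint angles; "qd": joint speeds; "joint_torque": joint torques, N m; "position": TCP position; "tool_rot": TCP orientation; "force": force on the tool from outside, world axes, zero at the start; "moment": the same for the moment, N m; "opening": finger opening in m; "finger_force": force on a finger pad.
Only numpy, scipy, OpenCV 4.12 (cv2) and the standard library are available. Lean on these libraries where they do the work, as an engineer would, in place of code of your own. Each camera call takes 0.05 s, during which the arm holds its last target. There are 200 camera calls.

TASK

Pull the red-headed pick out of its wooden holder and stand it in the brass tube on the side of the sweet dish. Then take the dish by the middle of its arched handle, lift it straight up about a hand's breadth above the slate and only then turn it a quarter turn clockwise (seen from above), so that the pick, at first on the slate's right, ends at the slate's front edge, the one facing the robot; keep the dish level and over the slate, with the loose round chocolate in its middle and never touched by the gripper. Finish while still holding the dish there in the air, level and still, and leave the other things standing where they are.

Things in the scene. Friction and masses are not known exactly. Their poses are not given: they have to be found in the camera images.
- slate: flat dark serving slate, fixed to the worktop, 150 (x) x 210 (y) x 8 mm, the dish stands on its middle; origin at the centre of its underside. Its -x side is its front edge, towards the robot (its yaw lies within 0.3 rad of 0); +y is its left, -y its right. A wall cabinet hangs 0.43 m above the worktop beyond x = 0.6 m: carry things low
- dish: white round dish, 132 mm across, rim 26 mm high, 0.35 kg, a brass arch over it with a dark wooden grip bar, a brass tube on its -y side. Origin: centre of underside, z up. Starts on the slate with axes within 0.06 rad of the slate; ends at yaw = slate yaw - pi/2. Inside a shallow hollow (slope 0.12 near the middle, 0.6 at the rim): held level, the ball rolls to the middle
- dish_grip (a point): centre of the dish's grip bar, 90 mm above the dish's underside, right over the dish's middle. The bar is 16 mm wide (dish x), 76 mm long (dish y), 16 mm high: grip it across dish x. Its underside is 82 mm above the dish's underside; the top of the ball is about 35 mm above the dish's underside
- dish_centre (a point): point on the dish's upright axis, 21 mm above its underside: where the ball's centre lies when centred
- tube_mouth (a point): centre of the open top of the brass tube, 88 mm from the dish's axis towards dish -y, 60 mm above the dish's underside. Bore 16 mm across, 52 mm deep (its floor is 8 mm above the dish's underside); outer diameter 25 mm
- holder: conical light-wood pick holder, loose, 0.45 kg, 68 mm across at the foot, 34 mm at the top, 66 mm high; origin at the centre of its underside. Upright round hole in its top, about 15 mm across at the mouth, wider below, floor 6 mm above the underside. It stands left or right of the slate
- pick: serving pick, 140 mm long, 25 g: round steel shank 8 mm in diameter with a red round head, 16 mm in diameter, over the top 36 mm. Origin at the tip (bottom end), z along the pick to its head. It stands loosely and about upright, with its tip on the floor of the holder's hole, the head sticking out
- pick_tip (a point): the pick's bottom end (its origin)
- pick_head (a point): middle of the red head, 122 mm from the tip along the pick: where to grip it
- ball: round dark brown chocolate, a hard ball 28 mm in diameter, 20 g, lying loose in the dish; its origin is on its surface and turns with it, so use point ball_mid
- ball_mid (a point): centre of the ball
- tin: food tin, 76 mm across, 58 mm high, stands where the holder does not: on the other side of the slate; leave alone. Origin: centre of underside
- mug: small white mug with green spots, 63x92x55 mm, behind on the right; leave alone. Origin: centre of underside
- salt: salt shaker, 44 mm across, 90 mm high, behind on the right; leave alone. Origin: centre of underside
- lemon: lemon, 73x53x54 mm, behind on the left; leave alone. Origin: centre of underside
- jar_green: spice jar with green cap, 46 mm across, 106 mm high, behind the slate; leave alone. Origin: centre of underside
Not all that is in view belongs to the job. Several things have the shape of the pick; the one meant has the colours described above.

How it is judged:
By the outcome, as a careful person would: the job done as asked, in the order asked, and still so for the second after the job is handed in, while the arm keeps its last pose, push and grip.
It also fails if it takes over 59 s, if anything falls off the work surface, if the arm or the gripper's body presses on something with over 40 N, if the wrist force passes 120 N, or if a joint passes its speed limit or range.

## Working session

There is one attempt and no reset: what is moved stays moved. The work goes in short steps, Python scripts to look and compute and a tool call to move; the robot and the scene stay as the last step left them, time stands still between calls to the robot, and variables do not carry over. Pictures are saved under pics/ and viewed, at most 10 in all, crops included, and the job is handed in when it is done.

Besides the shell and the picture viewer there is one more tool, called after "Request:" by a JSON object that holds its "method" and its "body". send_rows: Moves the arm, as the interface text tells. Its arguments: {"type":"object","properties":{"moves":{"type":"array"},"newtons":{"type":"number"}},"required":["moves"]}

```bash
mkdir -p pics
cat > h.py <<'E'
from cell import arm
import numpy as np, cv2
from scipy.spatial.transform import Rotation as Rn
def ray(p,uv):
    d=np.array([(uv[0]-p['cx'])/p['fx'],(uv[1]-p['cy'])/p['fy'],1.0])
    R,t=ext(p); return -R.T@t, R.T@d
def ext(p):
    if 'R' in p: return np.array(p['R']),np.array(p['t'])
    M=p['T']; return M[:3,:3].T, -M[:3,:3].T@M[:3,3]
def wrist():
    s=arm.sense(); p=arm.camera('wrist')
    q=s['tool_rot']; T=np.eye(4); T[:3,:3]=Rn.from_quat([q[1],q[2],q[3],q[0]]).as_matrix(); T[:3,3]=s['position']
    p['T']=T@np.array(p['mount']); return p
def tri(rs):
    A=np.zeros((3,3));b=np.zeros(3)
    for o,d in rs:
        d=d/np.linalg.norm(d);P=np.eye(3)-np.outer(d,d);A+=P;b+=P@o
    X=np.linalg.solve(A,b)
    return X,max(np.linalg.norm((np.eye(3)-np.outer(d,d)/(d@d))@(X-o)) for o,d in rs)
def onz(p,uv,z):
    o,d=ray(p,uv); return o+d*(z-o[2])/d[2]
def cloud(p,m=None):
    z=p['z_map'];v,u=np.nonzero((z>0)&(True if m is None else m));zz=z[v,u]
    c=np.c_[(u-p['cx'])/p['fx']*zz,(v-p['cy'])/p['fy']*zz,zz]
    R,t=ext(p);return (c-t)@R
def save(p,n): cv2.imwrite('pics/'+n,p['pixels'][:,:,::-1])
E
cat > a.py <<'E'
from h import *
s=arm.sense();print({k:np.round(v,3) for k,v in s.items()},arm.grip_point_offset)
P={c:arm.camera(c) for c in('scene','top')}
for c in P: save(P[c],c+'1.png')
for n in ['slate','dish','dish_grip','tube_mouth','holder','pick','pick_tip','pick_head','ball_mid','tin','jar_green','salt','mug','lemon']:
    r={c:arm.pinpoint(P[c],n) for c in P}
    for c in P:print(n,c,[(np.round(a['point']).tolist(),round(a['score'],2)) for a in r[c][:4]])
    if all(r.values()):
        X,e=tri([ray(P[c],r[c][0]['point']) for c in P]);print('   ',X.round(4),round(e,4))
E
python3 a.py
```

```text
{'clock': np.float64(0.0), 'joint_positions': array([ 1.324,  0.241,  0.004,  1.335, -0.   ,  1.571]), 'qd': array([ 0.   , -0.002,  0.001, -0.001,  0.002,  0.   ]), 'joint_torque': array([ 1.0000e-03, -3.7232e+01,  2.5240e+01,  1.7000e-02,  0.0000e+00,
       -0.0000e+00]), 'position': array([0.122, 0.484, 0.23 ]), 'tool_rot': array([-0.   ,  0.123,  0.992, -0.001]), 'force': array([ 0.139,  0.494, -0.288]), 'moment': array([0.008, 0.003, 0.007]), 'finger_force': np.float64(0.0), 'opening': np.float64(0.085)} -0.0187
slate scene [([310.0, 243.0], 0.98)]
slate top []
dish scene [([307.0, 240.0], 0.59)]
dish top [([332.0, 223.0], 0.55)]
    [ 0.4787 -0.0009 -0.0107] 0.0045
dish_grip scene [([307.0, 213.0], 0.62)]
dish_grip top [([335.0, 221.0], 0.86)]
    [ 0.4757 -0.0058  0.0992] 0.0008
tube_mouth scene [([318.0, 249.0], 0.75)]
tube_mouth top [([369.0, 234.0], 0.61)]
    [ 0.4507 -0.0916  0.0579] 0.0032
holder scene [([338.0, 309.0], 0.94)]
holder top [([423.0, 247.0], 0.93)]
    [ 0.4195 -0.2309  0.0127] 0.0014
pick scene [([363.0, 282.0], 0.67), ([369.0, 224.0], 0.45)]
pick top [([
[... 387 characters left out ...]
0.2328  0.1253] 0.0029
ball_mid scene [([308.0, 234.0], 0.57)]
ball_mid top [([334.0, 227.0], 0.52)]
    [ 0.4712 -0.008   0.0241] 0.0034
tin scene [([247.0, 188.0], 0.69)]
tin top [([225.0, 245.0], 0.62)]
    [0.4212 0.2725 0.0099] 0.0042
jar_green scene [([370.0, 224.0], 0.93)]
jar_green top [([348.0, 160.0], 0.91)]
    [ 0.6504 -0.0458 -0.0021] 0.002
salt scene [([393.0, 242.0], 0.79)]
salt top [([382.0, 157.0], 0.69)]
    [ 0.6564 -0.1347  0.0025] 0.0031
mug scene [([406.0, 283.0], 0.93)]
mug top [([427.0, 176.0], 0.61)]
    [ 0.6037 -0.2512 -0.0007] 0.0005
lemon scene [([310.0, 168.0], 0.72), ([312.0, 245.0], 0.27)]
lemon top [([223.0, 164.0], 0.78)]
    [ 0.6435  0.286  -0.0142] 0.0038
```

View pics/scene1.png

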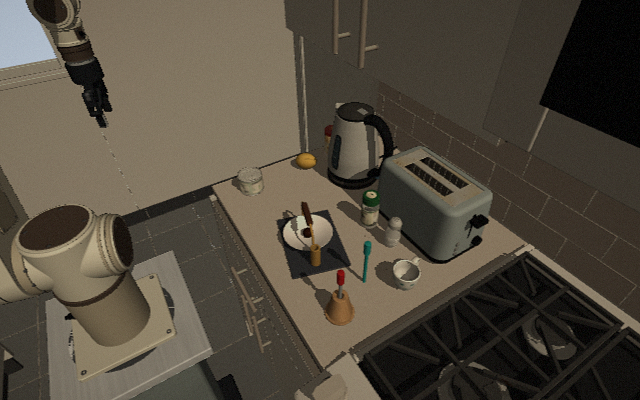

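View pics/top1.png

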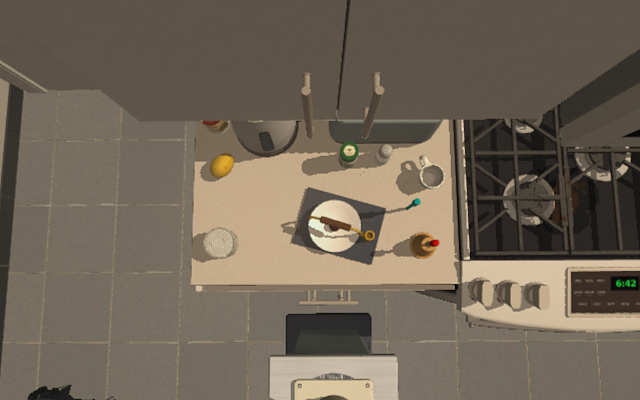

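The scene picture shows the red-headed pick in its holder (head at 341,277) and a teal look-alike standing free at 366,260. In the top picture the red head is at (434,242), the dish is at (334,226) with its tube at (369,235), and the slate yaw is about -0.25. I'll go over the dish and look with the wrist camera.

Request:
{"method": "send_rows", "body": {"moves": [{"hand": 0,"slide": [0.023,-0.044,0.007],"twist": [0,0,0]},{"hand": 0,"slide": [0.023,-0.044,0.007],"twist": [0,0,0]},{"hand": 0,"slide": [0.023,-0.044,0.007],"twist": [0,0,0]},{"hand": 0,"slide": [0.023,-0.044,0.007],"twist": [0,0,0]},{"hand": 0,"slide": [0.023,-0.044,0.007],"twist": [0,0,0]},{"hand": 0,"slide": [0.023,-0.044,0.007],"twist": [0,0,0]},{"hand": 0,"slide": [0.023,-0.044,0.007],"twist": [0,0,0]},{"hand": 0,"slide": [0.023,-0.044,0.007],"twist": [0,0,0]},{"hand": 0,"slide": [0.023,-0.044,0.007],"twist": [0,0,0]},{"hand": 0,"slide": [0.023,-0.044,0.007],"twist": [0,0,0]},{"hand": 0,"slide": [0.023,-0.044,0.007],"twist": [0,0,0]},{"hand": 0,"slide": [0,0,0],"twist": [0,0,0]},{"hand": 0,"slide": [0,0,0],"twist": [0,0,0]}]}}

```text
clock: 2.8
position: [0.3745, 0.0011, 0.308]
tool_rot: [-0.0, 0.125, 0.992, 0.0]
force: [-0.8, -0.4, -0.1]
opening: 0.0854
finger_force: 0.0
```

```bash
cat > b.py <<'E'
from h import *
import sys,pickle
p=wrist(); save(p,sys.argv[1]+'.png')
print(arm.sense()['position'].round(4),arm.sense()['clock'],p['T'].round(3).tolist())
r={n:[(np.round(a['point'],1).tolist(),round(a['score'],2)) for a in arm.pinpoint(p,n)[:3]] for n in ['slate','dish','dish_grip','tube_mouth','holder','pick_head','pick_tip','ball_mid']}
for n in r: print(n,r[n])
pickle.dump((p,r),open(sys.argv[1]+'.pkl','wb'))
E
python3 b.py w1
```

```text
[0.374  0.0022 0.3079] 2.85 [[0.249, 0.925, 0.287, 0.3], [0.968, -0.238, -0.073, 0.019], [0.001, 0.296, -0.955, 0.45], [0.0, 0.0, 0.0, 1.0]]
slate []
dish [([331.5, 229.3], 0.86)]
dish_grip [([339.7, 260.7], 0.67)]
tube_mouth [([261.8, 242.6], 0.97)]
holder [([163.5, 236.4], 0.69)]
pick_head [([113.3, 278.5], 0.57), ([281.8, 350.9], 0.21)]
pick_tip []
ball_mid [([334.8, 235.1], 0.73)]
```

View pics/w1.png

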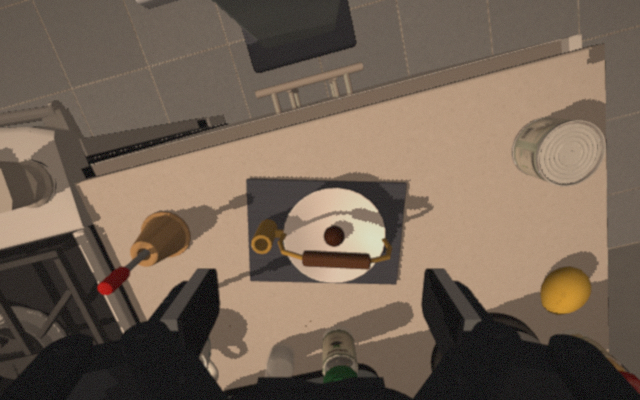

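The wrist picture shows the dish and bar centre at (336,260), tube mouth at (263,242), ball at (334,236), and the red head at (113,280) leaning out of the holder at (160,240). Next comes a second viewpoint nearer the holder.

Request:
{"method": "send_rows", "body": {"moves": [{"hand": 0,"slide": [0,-0.04,0],"twist": [0,0,0]},{"hand": 0,"slide": [0,-0.04,0],"twist": [0,0,0]},{"hand": 0,"slide": [0,-0.04,0],"twist": [0,0,0]},{"hand": 0,"slide": [0,-0.04,0],"twist": [0,0,0]},{"hand": 0,"slide": [0,-0.04,0],"twist": [0,0,0]},{"hand": 0,"slide": [0,0,0],"twist": [0,0,0]},{"hand": 0,"slide": [0,0,0],"twist": [0,0,0]}]}}

```text
clock: 3.95
position: [0.3742, -0.1979, 0.3078]
tool_rot: [-0.0, 0.124, 0.992, 0.0]
force: [-0.1, 0.6, -0.1]
opening: 0.0854
finger_force: 0.0
```

```bash
python3 b.py w2
cat > c.py <<'E'
from h import *
import pickle
D=[pickle.load(open(f'w{i}.pkl','rb')) for i in(1,2)]
S=[(p,{}) for p in ()]
T=[arm.camera('top'),arm.camera('scene')]
for n in D[0][1]:
    rs=[ray(p,r[n][0][0]) for p,r in D if r[n]]
    if len(rs)==2: print(n,'wrist',tri(rs)[0].round(4),round(tri(rs)[1],4))
    r2=[ray(p,a[0]['point']) for p,a in((p,arm.pinpoint(p,n)) for p in T) if a]
    if len(rs+r2)>2: print(n,'all',tri(rs+r2)[0].round(4),round(tri(rs+r2)[1],4))
# slate mask
for p,_ in D:
    im=p['pixels'].astype(int);z=p['z_map'];R,t=ext(p)
    v,u=np.mgrid[:400,:640];c=np.stack([(u-p['cx'])/p['fx']*z,(v-p['cy'])/p['fy']*z,z],-1).reshape(-1,3);W=((c-t)@R).reshape(400,640,3)
    ok=(z>0)&(W[...,2]<.02)&(W[...,2]>-.005)&(np.hypot(W[...,0]-.476,W[...,1])<.15)
    dark=ok&(im.sum(-1)<210)&(im[...,2]>=im[...,0]-3)
    n,l,st,ce=cv2.connectedComponentsWithStats(dark.astype(np.uint8))
    k=1+st[1:,4].argmax();m=l==k
    q=W[m][:,:2].astype(np.float32);print('slate',cv2.minAreaRect(q),W[m][:,2].mean(),m.sum())
    # red pick head & shank
    hsv=cv2.cvtColor(p['pixels'],cv2.COLOR_RGB2HSV)
    red=((hsv[...,0]<5)|(hsv[...,0]>172))&(hsv[...,1]>170)&(hsv[...,2]>70)&(W[...,2]>.09)&(W[...,1]<-.12)
    q=W[red];
    if len(q)>10:
        print('head pts',len(q),q.mean(0).round(4),q[:,2].min(),q[:,2].max());
        for a,b in((.105,.12),(.12,.135),(.135,.15)):
            k=q[(q[:,2]>a)&(q[:,2]<b)]; print(a,len(k),k.mean(0).round(4) if len(k) else '')
E
python3 c.py
```

```text
[ 0.3743 -0.1972  0.3079] 4.0 [[0.247, 0.926, 0.287, 0.3], [0.969, -0.236, -0.071, -0.181], [0.002, 0.296, -0.955, 0.45], [0.0, 0.0, 0.0, 1.0]]
slate []
dish [([481.1, 197.0], 0.8)]
dish_grip [([519.2, 217.9], 0.81)]
tube_mouth [([427.7, 204.9], 0.75)]
holder []
pick_head [([357.6, 302.3], 0.68), ([297.5, 240.0], 0.56), ([483.4, 194.0], 0.45)]
pick_tip [([352.1, 259.0], 0.98)]
ball_mid [([485.1, 199.9], 0.89)]
dish wrist [ 0.4692 -0.0083  0.014 ] 0.0019
dish all [ 0.4715 -0.0065  0.0039] 0.004
dish_grip wrist [ 0.4735 -0.0032  0.096 ] 0.0009
dish_grip all [ 0.4737 -0.003   0.0979] 0.0042
tube_mouth wrist [ 0.4439 -0.0894  0.0663] 0.001
tube_mouth all [ 0.4407 -0.0909  0.0676] 0.0045
holder all [ 0.4241 -0.2355  0.0047] 0.0014
pick_head wrist [ 0.4143 -0.1797  0.2228] 0.0298
pick_head all [ 0.4794 -0.2053  0.1528] 0.0674
pick_tip all [ 0.523  -0.1938 -0.0047] 0.0066
ball_mid wrist [ 0.4742 -0.0056  0.0193] 0.0001
ball_mid all [ 0.4724 -0.0049  0.023 ] 0.0048
slate ((0.4513588547706604, 0.0636761412024498), (0.1026768833398819, 0.044241633266210556), 24.833703994750977) 0.007475620002759277 509
head pts 397 [ 0.4192 -0.2285  0.1357] 0.11293847452202165 0.14702693590380114
0.105 39 [ 0.4179 -0.2264  0.1168]
0.12 121 [ 0.4178 -0.2267  0.1273]
0.135 237 [ 0.4201 -0.2298  0.1431]
slate ((0.43514254689216614, -0.06101227179169655), (0.01227318961173296, 0.012278469279408455), 18.265064239501953) 0.007569316912205596 44
head pts 289 [ 0.4181 -0.2311  0.1402] 0.11596302111936263 0.4502053608375191
0.105 9 [ 0.415  -0.2303  0.1179]
0.12 69 [ 0.4155 -0.2302  0.1273]
0.135 210 [ 0.4197 -0.2316  0.144 ]
```

View pics/w2.png

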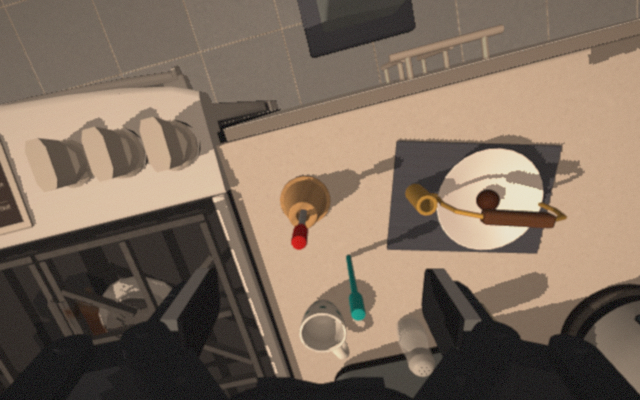

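The second wrist picture shows the red head at (300,238) with the hole at (305,215), the teal pick at (356,290), the tube mouth at (424,203), the bar centre at (517,217), and the slate corners at (397,139), (562,143), (541,254) and (388,248).

```bash
cat > d.py <<'E'
from h import *
import pickle
D=[pickle.load(open(f'w{i}.pkl','rb'))[0] for i in(1,2)]
print('head',tri([ray(D[0],(113.3,278.5)),ray(D[1],(297.5,240.))]))
for p,c in zip(D,([(248,178),(408,180),(397,284),(249,282)],[(397,139),(562,143),(541,254),(388,248)])):
    Q=np.array([onz(p,a,.008)[:2] for a in c]);print(Q.round(3).tolist(),'ctr',Q.mean(0).round(4))
    e=np.diff(np.r_[Q,Q[:1]],axis=0)
    print('len',np.linalg.norm(e,axis=1).round(3),'ang',((np.arctan2(e[:,1],e[:,0])+np.pi/4)%(np.pi/2)-np.pi/4).round(3))
for p in D+[arm.camera('top')]:
    R,t=ext(p);z=p['z_map'];v,u=np.mgrid[:400,:640];c=np.stack([(u-p['cx'])/p['fx']*z,(v-p['cy'])/p['fy']*z,z],-1).reshape(-1,3);W=((c-t)@R).reshape(400,640,3)
    near=np.hypot(W[...,0]-.472,W[...,1]+.005)
    # bar top points
    m=(near<.06)&(W[...,2]>.088)&(W[...,2]<.12);q=W[m]
    rr=cv2.minAreaRect(q[:,:2].astype(np.float32));print('bar',len(q),q.mean(0).round(4),q[:,2].max(),rr)
    # tube top
    m=(np.hypot(W[...,0]-.444,W[...,1]+.09)<.03)&(W[...,2]>.062)&(W[...,2]<.08);q=W[m]
    if len(q)>5:(c0,r0)=cv2.minEnclosingCircle(q[:,:2].astype(np.float32));print('tube',len(q),np.round(c0,4),round(r0,4),np.median(q[:,2]))
    # holder top, pick head, shank
    h=np.hypot(W[...,0]-.42,W[...,1]+.233)
    m=(h<.025)&(W[...,2]>.060)&(W[...,2]<.070);q=W[m]
    if len(q)>5:(c0,r0)=cv2.minEnclosingCircle(q[:,:2].astype(np.float32));print('holder top',len(q),np.round(c0,4),round(r0,4))
    m=(h<.04)&(W[...,2]>.141)&(W[...,2]<.16);q=W[m]
    if len(q)>5:(c0,r0)=cv2.minEnclosingCircle(q[:,:2].astype(np.float32));print('head top',len(q),np.round(c0,4),round(r0,4),np.median(q[:,2]))
    m=(h<.04)&(W[...,2]>.075)&(W[...,2]<.105);q=W[m]
    if len(q)>3:print('shank',len(q),q.mean(0).round(4))
E
python3 d.py
```

```text
head (array([ 0.42425225, -0.23587124,  0.12450393]), np.float64(0.002746983280961224))
[[0.374, -0.096], [0.428, 0.104], [0.574, 0.062], [0.518, -0.141]] ctr [ 0.4733 -0.0179]
len [0.207 0.152 0.211 0.151] ang [-0.265 -0.281 -0.268 -0.304]
[[0.372, -0.099], [0.428, 0.101], [0.576, 0.065], [0.515, -0.138]] ctr [ 0.4729 -0.0177]
len [0.208 0.153 0.213 0.148] ang [-0.273 -0.235 -0.293 -0.268]
bar 1279 [ 0.4683 -0.0061  0.1021] 0.10743764816189082 ((0.4702180325984955, -0.005903236567974091), (0.11614462733268738, 0.01607215404510498), 72.25153350830078)
tube 257 [ 0.4453 -0.0814] 0.0206 0.06695778433514717
holder top 529 [ 0.4213 -0.2311] 0.0179
head top 200 [ 0.4216 -0.2313] 0.008 0.14468393326887904
shank 130 [ 0.4204 -0.2294  0.0905]
bar 1357 [ 0.4678 -0.0108  0.1026] 0.1079687851210169 ((0.47063055634498596, -0.006037428975105286), (0.11672788858413696, 0.016592377796769142), 72.58599090576172)
tube 313 [ 0.4455 -0.0832] 0.0202 0.06734391677083633
holder top 514 [ 0.4214 -0.2319] 0.0181
head top 208 [ 0.422  -0.2321] 0.0078 0.1450803467909576
shank 55 [ 0.419  -0.2309  0.0882]
bar 256 [ 0.4705 -0.0067  0.1029] 0.11085148223564092 ((0.47162187099456787, -0.005197387188673019), (0.1163654550909996, 0.016382673755288124), 71.546875)
tube 53 [ 0.4448 -0.0841] 0.018 0.0674443985847366
holder top 95 [ 0.4222 -0.2314] 0.0177
head top 37 [ 0.4215 -0.2326] 0.0074 0.14506670855644704
shank 6 [ 0.4218 -0.2289  0.0855]
```

Request:
{"method": "send_rows", "body": {"moves": [{"hand": 0,"slide": [0.024,-0.017,-0.02],"twist": [0,0,0]},{"hand": 0,"slide": [0.023,-0.017,-0.02],"twist": [0,0,0]},{"hand": 0,"slide": [0,0,-0.03],"twist": [0,0,0]},{"hand": 0,"slide": [0,0,-0.03],"twist": [0,0,0]},{"hand": 0,"slide": [0,0,-0.03],"twist": [0,0,0]},{"hand": 0,"slide": [0,0,-0.03],"twist": [0,0,0]},{"hand": 0,"slide": [0,0,-0.02],"twist": [0,0,0]},{"hand": 0,"slide": [0,0,-0.018],"twist": [0,0,0]},{"hand": 0,"slide": [0,0,0],"twist": [0,0,0]},{"hand": 0,"slide": [0,0,0],"twist": [0,0,0]}], "newtons": 25}}

```text
clock: 6.35
position: [0.4215, -0.2318, 0.1103]
tool_rot: [-0.0, 0.123, 0.992, 0.0]
force: [0.1, 0.0, 1.4]
opening: 0.0854
finger_force: 0.0
```

Request:
{"method": "send_rows", "body": {"moves": [{"hand": 0.5,"slide": [0,0,0],"twist": [0,0,0]},{"hand": 0.7,"slide": [0,0,0],"twist": [0,0,0]},{"hand": 1,"slide": [0,0,0],"twist": [0,0,0]},{"hand": 1,"slide": [0,0,0],"twist": [0,0,0]},{"hand": 1,"slide": [0,0,0],"twist": [0,0,0]},{"hand": 1,"slide": [0,0,0],"twist": [0,0,0]},{"hand": 1,"slide": [0,0,0],"twist": [0,0,0]},{"hand": 1,"slide": [0,0,0],"twist": [0,0,0]}], "newtons": 25}}

```text
clock: 7.15
position: [0.4218, -0.2318, 0.1105]
tool_rot: [0.0, 0.123, 0.992, -0.0]
force: [0.1, 0.5, 3.7]
opening: 0.0154
finger_force: 25.3
```

Request:
{"method": "send_rows", "body": {"moves": [{"hand": 1,"slide": [0,0,0.01],"twist": [0,0,0]},{"hand": 1,"slide": [0,0,0.02],"twist": [0,0,0]},{"hand": 1,"slide": [0,0,0.025],"twist": [0,0,0]},{"hand": 1,"slide": [0,0,0.025],"twist": [0,0,0]},{"hand": 1,"slide": [0,0,0.02],"twist": [0,0,0]},{"hand": 1,"slide": [0.002,0.013,0],"twist": [0,0,7.85]},{"hand": 1,"slide": [0.002,0.013,0],"twist": [0,0,7.85]},{"hand": 1,"slide": [0.002,0.013,0],"twist": [0,0,7.85]},{"hand": 1,"slide": [0.002,0.013,0],"twist": [0,0,7.85]},{"hand": 1,"slide": [0.002,0.013,0],"twist": [0,0,7.85]},{"hand": 1,"slide": [0.002,0.013,0],"twist": [0,0,7.85]},{"hand": 1,"slide": [0.002,0.013,0],"twist": [0,0,7.85]},{"hand": 1,"slide": [0.002,0.013,0],"twist": [0,0,7.85]},{"hand": 1,"slide": [0.002,0.013,0],"twist": [0,0,7.85]},{"hand": 1,"slide": [0.002,0.013,0],"twist": [0,0,7.85]},{"hand": 1,"slide": [0.002,0.0125,0],"twist": [0,0,7.85]},{"hand": 1,"slide": [0,0,0],"twist": [0,0,0]},{"hand": 1,"slide": [0,0,0],"twist": [0,0,0]}], "newtons": 30}}

```text
clock: 8.95
position: [0.4433, -0.0895, 0.2103]
tool_rot: [-0.0, -0.588, 0.809, -0.0]
force: [0.1, -1.0, -0.2]
opening: 0.0152
finger_force: 29.3
```

```bash
cat > e.py <<'E'
from h import *
import sys
P=[wrist(),arm.camera('scene'),arm.camera('top')]
g=arm.sense();print(g['position'].round(4),g['opening'])
save(P[0],sys.argv[1]+'.png')
for n in ['pick_tip','tube_mouth','pick_head']:
    a=[arm.pinpoint(p,n) for p in P]
    print(n,[[(np.round(x['point']).tolist(),round(x['score'],2)) for x in y[:3]] for y in a])
i=P[1]['pixels'][200:300,260:400]
j=P[2]['pixels'][190:265,280:385]
i=cv2.resize(i,(560,400),interpolation=3);j=cv2.resize(j,(560,400),interpolation=3)
w=cv2.resize(P[0]['pixels'],(560,350))
out=cv2.resize(np.vstack([np.hstack([i,j]),np.hstack([w,0*w])]),(800,536));cv2.imwrite('pics/'+sys.argv[1]+'m.png',out[:,:,::-1])
for p in P:
    R,t=ext(p);W=cloud(p);q=W[(np.hypot(W[:,0]-g['position'][0],W[:,1]-g['position'][1])<.03)]
    for a in np.arange(.10,.2,.01):
        k=q[(q[:,2]>a)&(q[:,2]<a+.01)]
        if len(k)>3: print(round(a,3),len(k),k.mean(0).round(4),np.ptp(k[:,:2],axis=0).round(3))
    print()
E
python3 e.py t1
```

```text
[ 0.4433 -0.0899  0.2102] 0.015345880211183096
pick_tip [[([321.0, 206.0], 0.8), ([216.0, 100.0], 0.74)], [([314.0, 236.0], 0.75), ([364.0, 281.0], 0.45)], []]
tube_mouth [[([318.0, 189.0], 0.65)], [([314.0, 249.0], 0.65), ([370.0, 222.0], 0.46), ([313.0, 236.0], 0.37)], []]
pick_head [[([158.0, 95.0], 0.84), ([321.0, 297.0], 0.82)], [([315.0, 200.0], 0.74), ([370.0, 247.0], 0.47), ([310.0, 244.0], 0.17)], []]
0.1 10 [ 0.4418 -0.0923  0.108 ] [0.007 0.002]
0.11 41 [ 0.4415 -0.0921  0.1143] [0.007 0.004]
0.12 53 [ 0.4414 -0.0923  0.1249] [0.007 0.004]
0.13 54 [ 0.4417 -0.0923  0.1353] [0.007 0.004]
0.14 67 [ 0.4418 -0.0923  0.1452] [0.007 0.005]
0.15 73 [ 0.4417 -0.0922  0.1553] [0.007 0.004]
0.16 81 [ 0.4416 -0.0922  0.1651] [0.007 0.004]
0.17 94 [ 0.4421 -0.0924  0.1751] [0.007 0.004]
0.18 119 [ 0.4417 -0.0922  0.1852] [0.007 0.005]
0.19 129 [ 0.442  -0.0923  0.1952] [0.007 0.005]

0.1 5 [ 0.4441 -0.0905  0.1072] [0.005 0.006]
0.11 11 [ 0.4442 -0.0914  0.1149] [0.006 0.006]
0.12 12 [ 0.4444 -0.0915  0.1245] [0.006 0.006]
0.13 13 [ 0.445  -0.0915  0.1347] [0.008 0.005]
0.14 11 [ 0.4442 -0.0919  0.1448] [0.007 0.004]
0.15 9 [ 0.4437 -0.0922  0.1553] [0.004 0.004]
0.16 10 [ 0.444  -0.0921  0.1649] [0.005 0.005]
0.17 11 [ 0.444  -0.0912  0.1755] [0.005 0.008]
0.18 13 [ 0.4441 -0.0918  0.1854] [0.005 0.006]
0.19 13 [ 0.4442 -0.0912  0.195 ] [0.006 0.006]
```

View pics/t1m.png

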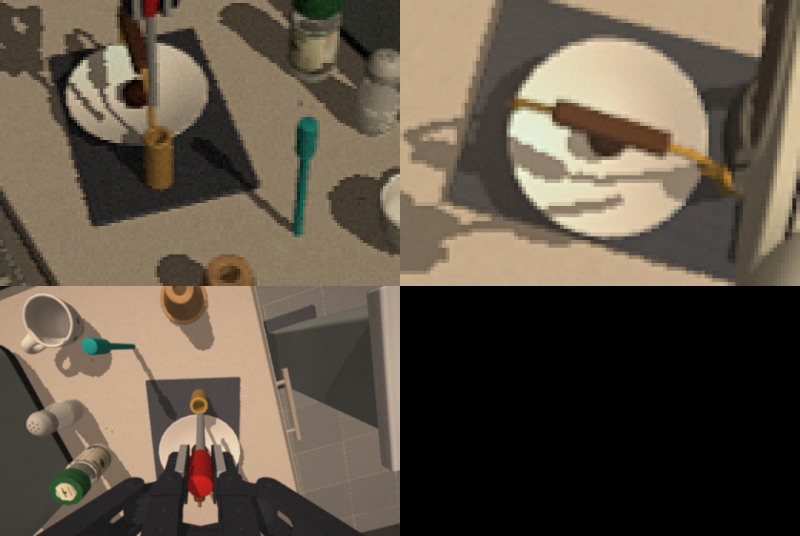

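The pick hangs straight under the gripper. Its tip at scene (314,236) is just above the tube mouth (314,249), and in plan it lines up within about 1 mm. I'll lower it in.

Request:
{"method": "send_rows", "body": {"moves": [{"hand": 1,"slide": [0.0005,0,-0.02],"twist": [0,0,0]},{"hand": 1,"slide": [0,0,-0.015],"twist": [0,0,0]},{"hand": 1,"slide": [0,0,-0.01],"twist": [0,0,0]},{"hand": 1,"slide": [0,0,-0.01],"twist": [0,0,0]},{"hand": 1,"slide": [0,0,0],"twist": [0,0,0]},{"hand": 1,"slide": [0,0,0],"twist": [0,0,0]}]}}

```text
clock: 10.15
position: [0.4441, -0.0893, 0.1553]
tool_rot: [0.0, -0.589, 0.808, -0.0]
force: [-0.1, 0.0, -0.5]
opening: 0.0154
finger_force: 29.3
```

```bash
cat > f.py <<'E'
from h import *
p=arm.camera('scene');i=cv2.resize(p['pixels'][190:290,270:370],(500,500),interpolation=3)
cv2.imwrite('pics/in1.png',i[:,:,::-1])
E
python3 f.py
```

```text
(no output)
```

View pics/in1.png

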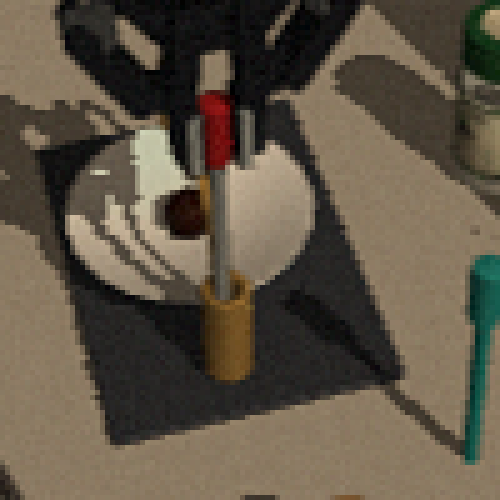

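The shank runs into the tube mouth, at (225,290) in the crop. I'll lower it the rest of the way.

Request:
{"method": "send_rows", "body": {"moves": [{"hand": 1,"slide": [0,0,-0.01],"twist": [0,0,0]},{"hand": 1,"slide": [0,0,-0.01],"twist": [0,0,0]},{"hand": 1,"slide": [0,0,-0.008],"twist": [0,0,0]},{"hand": 1,"slide": [0,0,-0.004],"twist": [0,0,0]},{"hand": 1,"slide": [0,0,0],"twist": [0,0,0]},{"hand": 1,"slide": [0,0,0],"twist": [0,0,0]}]}}

```text
clock: 10.8
position: [0.4439, -0.0893, 0.123]
tool_rot: [-0.0, -0.589, 0.808, 0.0]
force: [0.3, -0.4, -0.8]
opening: 0.0153
finger_force: 29.3
```

Request:
{"method": "send_rows", "body": {"moves": [{"hand": 0.75,"slide": [0,0,0],"twist": [0,0,0]},{"hand": 0.6,"slide": [0,0,0],"twist": [0,0,0]},{"hand": 0.3,"slide": [0,0,0],"twist": [0,0,0]},{"hand": 0.3,"slide": [0,0,0],"twist": [0,0,0]},{"hand": 0.3,"slide": [0,0,0],"twist": [0,0,0]},{"hand": 0.3,"slide": [0,0,0.01],"twist": [0,0,0]},{"hand": 0.3,"slide": [0,0,0.03],"twist": [0,0,0]},{"hand": 0.3,"slide": [0,0,0.03],"twist": [0,0,0]},{"hand": 0.3,"slide": [0,0,0.03],"twist": [0,0,0]},{"hand": 0.3,"slide": [0.005,0.015,0.02],"twist": [0,0,0]},{"hand": 0.3,"slide": [0.005,0.015,0.02],"twist": [0,0,0]},{"hand": 0.3,"slide": [0.01,0.02,0],"twist": [0,0,0]},{"hand": 0.3,"slide": [0.007,0.034,0],"twist": [0,0,0]},{"hand": 0.3,"slide": [0,0,0],"twist": [0,0,0]},{"hand": 0.3,"slide": [0,0,0],"twist": [0,0,0]}]}}

```text
clock: 12.3
position: [0.4709, -0.0048, 0.2636]
tool_rot: [-0.0, -0.59, 0.807, -0.0]
force: [0.2, -1.0, 0.7]
opening: 0.0603
finger_force: 0.0
```

```bash
cat > g.py <<'E'
from h import *
import sys
P=[wrist(),arm.camera('scene')];p=P[0]
g=arm.sense();print(g['position'].round(4),g['opening'],g['joint_positions'].round(2))
save(p,sys.argv[1]+'.png')
for n in ['dish_grip','tube_mouth','pick_head','ball_mid']:
    a=[arm.pinpoint(p,n) for p in P]
    if all(a): print(n,[np.round(x[0]['point']).tolist() for x in a],*tri([ray(p,x[0]['point']) for p,x in zip(P,a)]))
for p in P:
    W=cloud(p)
    q=W[(np.hypot(W[:,0]-.4705,W[:,1]+.0055)<.06)&(W[:,2]>.088)&(W[:,2]<.125)]
    if len(q)>20: print('bar',len(q),q.mean(0).round(4),np.percentile(q[:,2],[5,95]),cv2.minAreaRect(q[:,:2].astype(np.float32)))
    q=W[(np.hypot(W[:,0]-.4439,W[:,1]+.0893)<.035)&(W[:,2]>.085)&(W[:,2]<.17)]
    for a in np.arange(.08,.17,.015):
        k=q[(q[:,2]>a)&(q[:,2]<a+.015)]
        if len(k)>3: print(round(a,3),len(k),k.mean(0).round(4))
E
python3 g.py r1
```

```text
[ 0.4707 -0.0057  0.2633] 0.059854362361396546 [-0.01  0.17 -0.    1.4  -0.   -1.27]
dish_grip [[320.0, 184.0], [303.0, 211.0]] [ 0.46672208 -0.00791911  0.11049311] 0.003280987509024778
pick_head [[318.0, 82.0], [366.0, 250.0]] [ 0.49187633 -0.12982518  0.07878472] 0.06139999608712018
bar 1704 [ 0.4694 -0.0114  0.1034] [0.09223915 0.10651708] ((0.47102776169776917, -0.006521303206682205), (0.11717171967029572, 0.01600285805761814), 72.53509521484375)
0.08 79 [ 0.4537 -0.0609  0.0883]
0.14 170 [ 0.4441 -0.0882  0.154 ]
0.155 267 [ 0.4437 -0.0887  0.1558]
bar 149 [ 0.472  -0.0093  0.1035] [0.09445134 0.10678536] ((0.4754416346549988, -0.003147546201944351), (0.10297007858753204, 0.016585353761911392), 72.62157440185547)
0.08 7 [ 0.4447 -0.0921  0.0899]
0.095 13 [ 0.445  -0.0919  0.1014]
0.11 13 [ 0.4449 -0.0931  0.1175]
0.125 35 [ 0.4443 -0.0942  0.1323]
0.14 46 [ 0.4445 -0.092   0.1498]
0.155 8 [ 0.4441 -0.0898  0.1565]
```

View pics/r1.png

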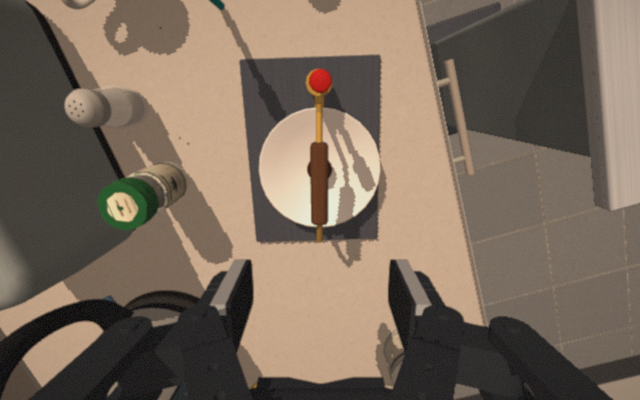

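The picture shows the pick upright in the tube at (319,82) and the bar straight along the view's column 319, so the tool is square to the dish. I'll go down to the grip bar.

Request:
{"method": "send_rows", "body": {"moves": [{"hand": 0.3,"slide": [0,-0.001,-0.03],"twist": [0,0,0]},{"hand": 0.3,"slide": [0,0,-0.035],"twist": [0,0,0]},{"hand": 0.3,"slide": [0,0,-0.035],"twist": [0,0,0]},{"hand": 0.3,"slide": [0,0,-0.03],"twist": [0,0,0]},{"hand": 0.3,"slide": [0,0,-0.025],"twist": [0,0,0]},{"hand": 0.3,"slide": [0,0,-0.015],"twist": [0,0,0]},{"hand": 0.3,"slide": [0,0,-0.013],"twist": [0,0,0]},{"hand": 0.3,"slide": [0,0,0],"twist": [0,0,0]},{"hand": 0.3,"slide": [0,0,0],"twist": [0,0,0]}], "newtons": 20}}

```text
clock: 13.7
position: [0.471, -0.0064, 0.0802]
tool_rot: [-0.0, -0.589, 0.808, 0.0]
force: [-0.1, 0.8, 1.0]
opening: 0.0602
finger_force: 0.0
```

```bash
cat > k.py <<'E'
from h import *
import pickle
# slate yaw from pictures by line fits: dark/bright border of the slate in w1,w2 and now
def yaw(p,c0):
    g=cv2.GaussianBlur(cv2.cvtColor(p['pixels'],cv2.COLOR_RGB2GRAY),(3,3),0)
    R,t=ext(p)
    for (hx,hy,nx,ny) in ((.075,0,1,0),(-.075,0,-1,0),(0,.105,0,1),(0,-.105,0,-1)):
        y0=-.273;Rz=np.array([[np.cos(y0),-np.sin(y0)],[np.sin(y0),np.cos(y0)]])
        pts=[]
        for s in np.linspace(-.85,.85,60):
            b=np.array([hx,hy])+s*np.array([.075*abs(ny),.105*abs(nx)])
            L=np.arange(-.015,.0151,.0005);X=c0+(b+L[:,None]*np.array([nx,ny]))@Rz.T
            C=np.c_[X,np.full(len(X),.008)]@R.T+t
            uv=np.c_[C[:,0]/C[:,2]*p['fx']+p['cx'],C[:,1]/C[:,2]*p['fy']+p['cy']].astype(np.float32)
            if uv.min()<2 or uv[:,0].max()>637 or uv[:,1].max()>397: continue
            v=cv2.remap(g,uv[:,:1],uv[:,1:],1)[:,0].astype(float)
            d=v[6:]-v[:-6];i=d.argmax()
            if d[i]>25: pts.append(X[i+3])
        if len(pts)<15: continue
        pts=np.array(pts,np.float32);vx,vy,x,y=cv2.fitLine(pts,cv2.DIST_HUBER,0,.0005,.0001)[:,0] if False else cv2.fitLine(pts,cv2.DIST_HUBER,0,1e-4,1e-4).ravel()
        a=(np.arctan2(vy,vx)+np.pi/4)%(np.pi/2)-np.pi/4
        print((nx,ny),len(pts),'yaw',round(float(a),4),'off',(np.array([x,y])@Rz@np.array([nx,ny])).round(4))
for i in(1,2):
    print(i);yaw(pickle.load(open(f'w{i}.pkl','rb'))[0],np.array([.473,-.018]))
print('top');yaw(arm.camera('top'),np.array([.473,-.018]))
E
python3 k.py
```

```text
1
(1, 0) 50 yaw -0.2779 off 0.5353
(-1, 0) 60 yaw -0.2542 off -0.3825
(0, 1) 56 yaw -0.2786 off 0.2159
(0, -1) 60 yaw -0.2783 off -0.0048
2
(1, 0) 60 yaw -0.2798 off 0.5357
(-1, 0) 60 yaw -0.2791 off -0.3852
(0, 1) 58 yaw -0.2761 off 0.2134
(0, -1) 60 yaw -0.2791 off -0.0034
top
(0, 1) 38 yaw -0.2646 off 0.2191
(0, -1) 36 yaw -0.2746 off -0.0052
```

Request:
{"method": "send_rows", "body": {"moves": [{"hand": 0.45,"slide": [0,0,0],"twist": [0,0,0]},{"hand": 0.55,"slide": [0,0,0],"twist": [0,0,0]},{"hand": 0.65,"slide": [0,0,0],"twist": [0,0,0]},{"hand": 0.72,"slide": [0,0,0],"twist": [0,0,0]},{"hand": 0.78,"slide": [0,0,0],"twist": [0,0,0]},{"hand": 0.82,"slide": [0,0,0],"twist": [0,0,0]},{"hand": 0.9,"slide": [0,0,0],"twist": [0,0,0]},{"hand": 1,"slide": [0,0,0],"twist": [0,0,0]},{"hand": 1,"slide": [0,0,0],"twist": [0,0,0]},{"hand": 1,"slide": [0,0,0],"twist": [0,0,0]}], "newtons": 20}}

```text
clock: 14.75
position: [0.4712, -0.0064, 0.0802]
tool_rot: [0.0, -0.589, 0.808, -0.0]
force: [0.9, -0.9, 0.5]
opening: 0.0153
finger_force: 20.5
```

Request:
{"method": "send_rows", "body": {"moves": [{"hand": 1,"slide": [0,0,0],"twist": [0,0,0]},{"hand": 1,"slide": [0,0,0],"twist": [0,0,0]},{"hand": 1,"slide": [0,0,0],"twist": [0,0,0]},{"hand": 1,"slide": [0,0,0],"twist": [0,0,0]}], "newtons": 80}}

```text
clock: 15.15
position: [0.4714, -0.0063, 0.0804]
tool_rot: [0.0, -0.589, 0.808, -0.0]
force: [2.2, -0.3, 3.1]
opening: 0.0144
finger_force: 78.4
```

Now lift about 95 mm gently, straight up.

Request:
{"method": "send_rows", "body": {"moves": [{"hand": 1,"slide": [0,0,0.002],"twist": [0,0,0]},{"hand": 1,"slide": [0,0,0.004],"twist": [0,0,0]},{"hand": 1,"slide": [0,0,0.006],"twist": [0,0,0]},{"hand": 1,"slide": [0,0,0.008],"twist": [0,0,0]},{"hand": 1,"slide": [0,0,0.01],"twist": [0,0,0]},{"hand": 1,"slide": [0,0,0.01],"twist": [0,0,0]},{"hand": 1,"slide": [0,0,0.01],"twist": [0,0,0]},{"hand": 1,"slide": [0,0,0.01],"twist": [0,0,0]},{"hand": 1,"slide": [0,0,0.01],"twist": [0,0,0]},{"hand": 1,"slide": [0,0,0.009],"twist": [0,0,0]},{"hand": 1,"slide": [0,0,0.007],"twist": [0,0,0]},{"hand": 1,"slide": [0,0,0.005],"twist": [0,0,0]},{"hand": 1,"slide": [0,0,0.003],"twist": [0,0,0]},{"hand": 1,"slide": [0,0,0.001],"twist": [0,0,0]},{"hand": 1,"slide": [0,0,0],"twist": [0,0,0]},{"hand": 1,"slide": [0,0,0],"twist": [0,0,0]},{"hand": 1,"slide": [0,0,0],"twist": [0,0,0]}]}}

```text
clock: 16.85
position: [0.4707, -0.0063, 0.1747]
tool_rot: [-0.0, -0.589, 0.808, 0.0]
force: [-0.1, 0.2, -3.5]
opening: 0.0147
finger_force: 78.1
```

```bash
cat > m.py <<'E'
from h import *
import sys
P=[wrist(),arm.camera('scene')]
g=arm.sense();x,y,z=g['position'];print(g['position'].round(4),g['tool_rot'].round(4),g['opening'],g['finger_force'],g['joint_positions'].round(2),g['moment'].round(2))
print('ball',[np.round(a[0]['point'],1).tolist() if a else None for a in (arm.pinpoint(p,'ball_mid') for p in P)])
b=z+.0187-.09 # dish underside
for p in P:
    R,t=ext(p);C=R@np.array([x,y,b+.021])+t;print('centre px',(C[:2]/C[2]*[p['fx'],p['fy']]+[p['cx'],p['cy']]).round(1))
    W=cloud(p);h=np.hypot(W[:,0]-x,W[:,1]-y)
    q=W[(h>.061)&(h<.067)&(W[:,2]>b+.018)&(W[:,2]<b+.036)]
    # rim top: keep highest per azimuth sector
    a=np.arctan2(q[:,1]-y,q[:,0]-x);k=np.floor(a/(np.pi/18)).astype(int)
    r=np.array([np.percentile(q[k==j],95,axis=0)[2] for j in np.unique(k) if (k==j).sum()>5]);c=np.array([[np.cos((j+.5)*np.pi/18),np.sin((j+.5)*np.pi/18)] for j in np.unique(k) if (k==j).sum()>5])
    if len(r)>8:
        s,*_=np.linalg.lstsq(np.c_[c*.064,np.ones(len(r))],r,rcond=None);print('rim n',len(r),'slope',s[:2].round(3),'h',s[2].round(4),'expect',round(b+.026,4))
i=cv2.resize(P[0]['pixels'],(640,400));j=cv2.resize(P[1]['pixels'][150:300,220:400],(480,400),interpolation=3)
cv2.imwrite('pics/'+sys.argv[1]+'.png',cv2.resize(np.hstack([i,j]),(800,286))[:,:,::-1])
E
python3 m.py l1
```

```text
[ 0.4708 -0.0063  0.1748] [-3.000e-04 -5.893e-01  8.079e-01  2.000e-04] 0.014400220234908454 78.08791279792786 [-0.01  0.22 -0.18  1.18 -0.   -1.27] [ 0.08 -0.02 -0.06]
ball [[316.6, 70.5], [305.8, 207.2]]
centre px [319.6 233.6]
rim n 29 slope [0.003 0.004] h 0.129 expect 0.1295
centre px [305.2 206. ]
rim n 12 slope [0.005 0.003] h 0.1284 expect 0.1295
```

View pics/l1.png

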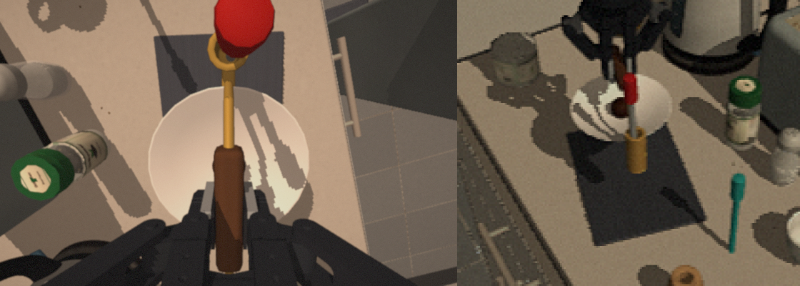

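The dish hangs level and the ball is at scene (306,207), against an expected centre of (305,206). Now the quarter turn.

Request:
{"method": "send_rows", "body": {"moves": [{"hand": 1,"slide": [0,0,0],"twist": [0,0,-1]},{"hand": 1,"slide": [0,0,0],"twist": [0,0,-2.5]},{"hand": 1,"slide": [0,0,0],"twist": [0,0,-4]},{"hand": 1,"slide": [0,0,0],"twist": [0,0,-5]},{"hand": 1,"slide": [0,0,0],"twist": [0,0,-5]},{"hand": 1,"slide": [0,0,0],"twist": [0,0,-5]},{"hand": 1,"slide": [0,0,0],"twist": [0,0,-5]},{"hand": 1,"slide": [0,0,0],"twist": [0,0,-5]},{"hand": 1,"slide": [0,0,0],"twist": [0,0,-5]},{"hand": 1,"slide": [0,0,0],"twist": [0,0,-5]},{"hand": 1,"slide": [0,0,0],"twist": [0,0,-5]},{"hand": 1,"slide": [0,0,0],"twist": [0,0,-5]},{"hand": 1,"slide": [0,0,0],"twist": [0,0,-5]},{"hand": 1,"slide": [0,0,0],"twist": [0,0,-5]},{"hand": 1,"slide": [0,0,0],"twist": [0,0,-5]},{"hand": 1,"slide": [0,0,0],"twist": [0,0,-5]},{"hand": 1,"slide": [0,0,0],"twist": [0,0,-5]},{"hand": 1,"slide": [0,0,0],"twist": [0,0,-5]},{"hand": 1,"slide": [0,0,0],"twist": [0,0,-3.5]},{"hand": 1,"slide": [0,0,0],"twist": [0,0,-2.1]}]}}

```text
clock: 19.05
position: [0.471, -0.0064, 0.1751]
tool_rot: [0.0, 0.14, 0.99, -0.0]
force: [-0.8, 0.6, -5.0]
opening: 0.0145
finger_force: 78.1
```

Request:
{"method": "send_rows", "body": {"moves": [{"hand": 1,"slide": [0,0,0],"twist": [0,0,0]},{"hand": 1,"slide": [0,0,0],"twist": [0,0,0]},{"hand": 1,"slide": [0,0,0],"twist": [0,0,0]},{"hand": 1,"slide": [0,0,0],"twist": [0,0,0]},{"hand": 1,"slide": [0,0,0],"twist": [0,0,0]},{"hand": 1,"slide": [0,0,0],"twist": [0,0,0]},{"hand": 1,"slide": [0,0,0],"twist": [0,0,0]},{"hand": 1,"slide": [0,0,0],"twist": [0,0,0]},{"hand": 1,"slide": [0,0,0],"twist": [0,0,0]},{"hand": 1,"slide": [0,0,0],"twist": [0,0,0]},{"hand": 1,"slide": [0,0,0],"twist": [0,0,0]},{"hand": 1,"slide": [0,0,0],"twist": [0,0,0]}]}}

```text
clock: 20.25
position: [0.4709, -0.0063, 0.1751]
tool_rot: [-0.0, 0.138, 0.99, 0.0]
force: [-1.2, 0.8, -5.2]
opening: 0.0148
finger_force: 78.1
```

```bash
python3 m.py l2
python3 - <<'E'
from h import *
q=arm.sense()['tool_rot'];y=Rn.from_quat([q[1],q[2],q[3],q[0]]).as_matrix()[:,1];print('yaw err',(np.arctan2(y[1],y[0])-np.pi+.278+np.pi/2+np.pi)%(2*np.pi)-np.pi)
E
```

```text
[ 0.4709 -0.0063  0.1751] [0.     0.1382 0.9904 0.    ] 0.015019392411602803 78.08513045310974 [-0.01  0.22 -0.18  1.18  0.    0.26] [-0.04 -0.05  0.01]
ball [[639.0, 46.4], [309.7, 208.5]]
centre px [322.4 232.4]
rim n 29 slope [ 0.001 -0.002] h 0.1291 expect 0.1298
centre px [305.2 205.9]
rim n 13 slope [-0.052  0.021] h 0.1326 expect 0.1298
yaw err 0.0006590338334704349
```

View pics/l2.png

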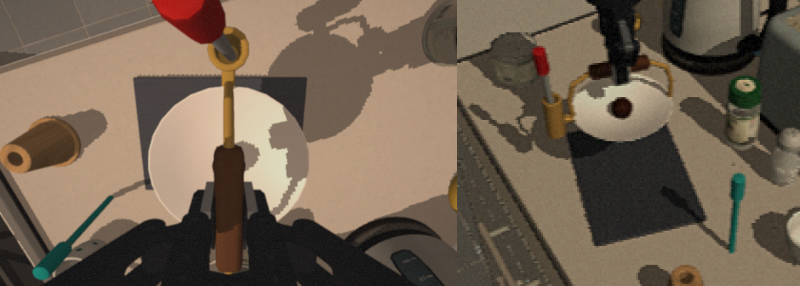

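The dish is turned and level, with the pick at the front in the tube and the ball at the middle of the bowl (622,107 in the view). One more settling wait, a check by colour, and then I hand in.

Request:
{"method": "send_rows", "body": {"moves": [{"hand": 1,"slide": [0,0,0],"twist": [0,0,0]},{"hand": 1,"slide": [0,0,0],"twist": [0,0,0]},{"hand": 1,"slide": [0,0,0],"twist": [0,0,0]},{"hand": 1,"slide": [0,0,0],"twist": [0,0,0]},{"hand": 1,"slide": [0,0,0],"twist": [0,0,0]},{"hand": 1,"slide": [0,0,0],"twist": [0,0,0]},{"hand": 1,"slide": [0,0,0],"twist": [0,0,0]},{"hand": 1,"slide": [0,0,0],"twist": [0,0,0]},{"hand": 1,"slide": [0,0,0],"twist": [0,0,0]},{"hand": 1,"slide": [0,0,0],"twist": [0,0,0]}]}}

```text
clock: 21.45
position: [0.4709, -0.0063, 0.1751]
tool_rot: [-0.0, 0.138, 0.99, 0.0]
force: [0.3, 0.1, -4.7]
opening: 0.0147
finger_force: 78.1
```

Run:
```python
from h import *
p=arm.camera('scene');m=np.zeros((400,640),bool)
w=p['pixels'][196:222,290:330].astype(int);m[196:222,290:330]=(w.sum(-1)<170)
n,l,s,c=cv2.connectedComponentsWithStats(m.astype(np.uint8))
for i in range(1,n):
    if s[i,4]>15: print(s[i],c[i].round(1),onz(p,c[i],.125).round(4))
g=arm.sense();print(g['position'],abs(g['qd']).max())
```

```text
[301 201  11  11  94] [305.8 206.3] [ 0.4715 -0.0084  0.125 ]
[320 215  10   7  34] [326.1 219.2] [ 0.4897 -0.0736  0.125 ]
[ 0.47092331 -0.00629085  0.17507109] 0.013088796008374355
```

The ball is within about 2 mm of the dish's middle, so I'm handing in.

```bash
python3 -c "
from cell import arm
print(arm.close_job())"
```

```text
the job is handed in; nothing more can be done
None
```

I handed the job in at about 21.5 s: the red-headed pick stands in the brass tube, and the arm is still holding the dish level about 95 mm above the slate, turned a quarter turn clockwise so the pick is at the front edge, with the ball about 2 mm from its middle.

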